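Make up the soldering kit and the finishing kit

ROBOT

A 6-joint arm with a two-finger parallel gripper is mounted at the origin on a cart in front of the work surface, level with it; the furniture and walls round the work are solid. World frame = base frame: x ahead of the robot, y to its left, z up, the work surface at z = 0. Lengths are in m, angles in rad, forces in N, time in s.
With the tool pointing down it reaches from about 0.3 to 0.75 m from the base axis. Payload 8.5 kg.
Tool frame: the origin (TCP) lies at the very end of the fingers, on their centre line; the grasp point (between the pads) lies 19 mm behind it; z points along the fingers, y is the line along which they close (so a half turn about z gives the same grasp; the last joint's range is limited). The gripper opens to 85 mm and grips with 20 to 120 N. Pads are 22 mm wide; open, the fingers measure 114 mm over their backs; the gripper's body (76 mm by 85 mm) begins 54 mm behind the grasp point. The pads swing forward as they close: fully open they stand 13 mm farther back than shut.
Start: joints at [1.096, 0.381, 1.297, -0, 1.464, -0.215], TCP at [0.141, 0.532, 0.231] pointing down, gripper open.
Joint ranges: [-3.11, 3.11], [-0.89, 2.33], [0.22, 2.48], [-1.42, 4.56], [0.17, 2.85], [-2.88, 2.88]. Speed limits (rad/s): [2.39, 2.39, 3.14, 3.14, 3.14, 3.14].

INTERFACE

Orientations are given as [roll, pitch, yaw] about the fixed x, y, z axes, in that order (R = Rz(yaw) Ry(pitch) Rx(roll)).
In Python, from bench import * gives the robot as it stands. The module is installed in compiled form; this text tells all that it offers.
- The arm moves only by the tool drive_tool, never from a script. Its argument "steps" is text: rows parted by semicolons, each of 6 numbers parted by spaces: the shift along the tool's x, y, z in units of 10 cm (1.0 is 10 cm), then the turn, a rotation vector about the tool's x, y, z in units of 90 degrees (1.0 is 90 degrees). A call has 1 to 5 rows; each row is the pose to reach, as a shift and turn from the pose commanded when the call began, along the tool's axes at that moment; what a row does not reach only later rows make up. A row lasts 1/8 s, in which the tool goes at most 62.5 mm and 10.7 degrees, less where a joint would pass 70% of its speed; a pose out of reach is approached as far as the arm can. A call with a number of a shift or a turn outside -1 to 1 is refused whole. A call with a gripper value outside its range is refused whole. "jaw" is the opening, from -1 (shut) to 1 (fully open), set as the call begins (left out, the last holds). The fingers move at their own pace and stop on an object; "force" is the grip in N (left out, the last holds). Time passes only in rows, so rows that repeat a pose let the fingers close. It gives the time, the measured TCP pose, the force, the opening and the grip force at its end, in the units of the state.
- get_obs(): the state, without advancing time (a new reading comes with each control period).
- grab_frame(name): name is "scene" or "top"; returns the picture (420x560x3 uint8, red, green, blue); there is no depth.
- camera_model(name): a dict with "mtx" (3x3 intrinsics, pixels), "R" (3x3) and "t" (3): a world point X has camera coordinates R X + t. Camera axes: x right, y down, z forward; pixel columns grow to the right and rows downward; lengths in m; the calibration is good to about 2 mm. A picture is of the moment at which its call begins. camera_model takes no time and is no camera call.
- job_done(): hands the job in; it is judged then, once.
The state is a dict: "time_s": time; "joint_positions": joint angles; "joint_vel": joint speeds; "joint_torque": joint torques, N m; "tool_pos": TCP position; "orientation": TCP orientation; "ft_force": force on the tool from outside, world axes, zero at the start; "ft_torque": the same for the moment, N m; "finger_gap": finger opening in m; "grip_force": force on a finger pad.
Only numpy, scipy, OpenCV 4.12 (cv2) and the standard library are available. Lean on these libraries where they do the work, as an engineer would, in place of code of your own. Each camera call takes 0.05 s, during which the arm holds its last target. There are 200 camera calls.

TASK

Make up two kits from the stock on the bench. First complete the soldering kit: the small blue-banded flux pot and the dark steel block go into the green tray; only then make up the finishing kit: the green-lidded rouge tin, the orange wax pot with its white lid and the wooden sanding block go into the blue tray. Set each thing upright and flat on the floor of a pocket of its own (any pocket of the right tray), about in the middle, then let go, and leave the oil bottle and the tape roll where they are.

Things in the scene. Friction and masses are not known exactly. Their poses are not given: they have to be found in the camera images.
- green_tray: Soldering-kit tray: low green plastic tray, 153 x 78 x 8 mm, two equal square pockets in a row along its x axis. Origin at the centre of the underside, lying on the bench. Pocket floor 3 mm above the origin; walls 3 mm thick, tops 8 mm above the origin. Pockets 72 x 72 mm inside, centres at x = -37.5 and +37.5 mm, y = 0 in its frame. Fixed to the bench; turned up to 5 degrees. Either tray may be the left or the right one.
- blue_tray: Finishing-kit tray: low blue plastic tray, 228 x 78 x 8 mm, three equal square pockets in a row along its x axis. Same floor (3 mm), walls (8 mm high, 3 mm thick) and 72 x 72 mm pockets as the green tray; pocket centres at x = -75, 0 and +75 mm, y = 0 in its frame. Origin at the centre of the underside. Fixed to the bench; turned up to 5 degrees.
- flux_pot: Small round open pot, white with a dark blue band and yellow flux inside, 39 mm across, 22 mm high, about 50 g. Origin at the centre of the underside, z up. The smallest round thing of the stock.
- steel_block: Small dark steel block, 26 (x) x 62 (y) x 16 (z) mm, about 150 g. Origin at the centre of the underside, z up. Take it across the 26 mm, along its x axis.
- rouge_tin: Flat round white tin with a dark green face on its lid, 58 mm across, 23 mm high, about 60 g. Origin at the centre of the underside, z up. 
- wax_pot: Round pot, orange sides below a plain white lid (from above it shows white), 52 mm across, 23 mm high, about 45 g. Origin at the centre of the underside, z up. 
- sanding_block: Light wooden block, 60 (x) x 29 (y) x 18 (z) mm, about 30 g. Origin at the centre of the underside, z up. Take it across the 29 mm, along its y axis.
- oil_bottle: Bystander: upright orange bottle with a yellow cap, 43 mm across, 124 mm high, loose. Origin at the centre of the underside, z up. Leave it where it stands.
- tape_roll: Bystander: roll of tan masking tape lying flat, 64 mm across, 18 mm high, loose. Origin at the centre of the underside, z up. Leave it where it lies.
- desk_lamp: Fixed black desk lamp with a pale green foot, left of the work: an obstacle, not to be struck. Its post rises to 0.45 m at about 0.48 m ahead of the robot base and 0.23 m to its left (foot 80 x 100 mm there), and from its top a long arm slants forward and left. Origin: a point on the bench about 0.24 m ahead and left of the post; it never moves.
Mind the look-alikes: they are no part of the job. What is shaped like the flux_pot but pink or turquoise is not meant.

How it is judged:
By the outcome, as a careful person would: the job done as asked, in the order asked, and still so for the second after the job is handed in, with the robot touching nothing.
It also fails if it takes over 96 s, if anything falls off the work surface, if the arm or the gripper's body presses on something with over 40 N, if the wrist force passes 120 N, or if a joint passes its speed limit or range.

## Working session

There is one attempt and no reset: what is moved stays moved. The work goes in short steps, Python scripts to look and compute and a tool call to move; the robot and the scene stay as the last step left them, time stands still between calls to the robot, and variables do not carry over. Pictures are saved under pics/ and viewed, at most 14 in all, crops included, and the job is handed in when it is done.

Besides the shell and the picture viewer there is one more tool, called by a JSON object that holds its "method" and its "body". drive_tool: Moves the arm, as the interface text tells. Its arguments: {"type":"object","properties":{"steps":{"type":"string"},"jaw":{"type":"number"},"force":{"type":"number"}},"required":["steps"]}

```bash
mkdir -p pics; python3 - <<'E'
from bench import *
import cv2
o=get_obs();print(o)
for n in("scene","top"):
    f=grab_frame(n);cv2.imwrite(f"pics/{n}0.png",f[:,:,::-1]);c=camera_model(n);print(n,c)
E
```

```text
{'time_s': 0.0, 'joint_positions': array([ 1.09568049e+00,  3.81212553e-01,  1.29827040e+00, -7.75414653e-06,
        1.46358566e+00, -2.15312137e-01]), 'joint_vel': array([ 1.38009382e-03, -1.10163333e-03,  1.32514043e-03, -1.70115627e-03,
        4.90436802e-04, -8.94067190e-05]), 'joint_torque': array([ 1.90530744e-03, -4.48461199e+01, -2.31282789e+01, -1.24160883e-04,
        4.70121391e-03,  7.16583315e-06]), 'tool_pos': array([0.1411637 , 0.5312732 , 0.23069964]), 'orientation': array([-3.14014914e+00, -3.07809735e-04,  2.88178957e+00]), 'ft_force': array([-0.10603374, -0.19420436, -0.43083005]), 'ft_torque': array([-2.74708506e-02, -1.88823331e-05,  9.95003946e-02]), 'grip_force': 0.0, 'finger_gap': 0.08575256681593164}
scene {'mtx': array([[384.62460096,   0.        , 275.92265594],
       [  0.        , 384.62460096, 206.38075831],
       [  0.        ,   0.        ,   1.        ]]), 'R': array([[ 0.61399474, -0.78924539, -0.01010786],
       [-0.37376478, -0.27944407, -0.88442688],
       [ 0.69520526,  0.54681141, -0.46656932]]), 't': array([-0.34612709,  0.25554842,  0.56019222])}
top {'mtx': array([[379.30884177,   0.        , 276.91902796],
       [  0.        , 379.30884177, 212.6318955 ],
       [  0.        ,   0.        ,   1.        ]]), 'R': array([[-0.00607371, -0.99891815, -0.0461047 ],
       [-0.9816406 ,  0.01474585, -0.19016914],
       [ 0.19064326,  0.04410321, -0.98066817]]), 't': array([0.03204941, 0.55252066, 0.82613228])}
```

View pics/top0.png

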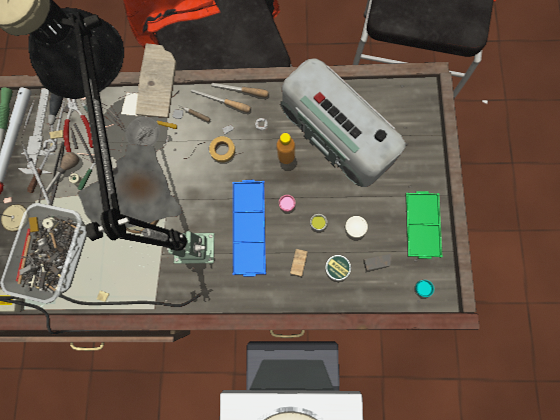

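View pics/scene0.png

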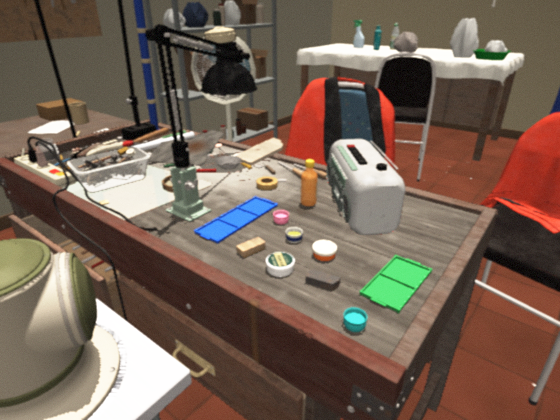

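The top view shows the blue tray at about (249,228), the green tray at (424,225), the flux pot (yellow inside) at (318,222), and the wax pot (white lid) at (356,227). The rouge tin is at (338,267), the steel block at (377,265) and the sanding block at (299,262). The look-alikes for the flux pot are pink at (287,203) and turquoise at (425,289). In the scene view, only the pot at (294,235) has a dark blue band. Next is a close crop.

```bash
python3 - <<'E'
import cv2
a=cv2.imread("pics/top0.png")
def crop(u0,v0,w,h,k,n):
    c=cv2.resize(a[v0:v0+h,u0:u0+w],None,fx=k,fy=k,interpolation=cv2.INTER_CUBIC)
    for u in range((u0//10+1)*10,u0+w,10): cv2.line(c,((u-u0)*k,0),((u-u0)*k,6 if u%50 else 16),(0,0,255),1)
    for v in range((v0//10+1)*10,v0+h,10): cv2.line(c,(0,(v-v0)*k),(6 if v%50 else 16,(v-v0)*k),(0,0,255),1)
    cv2.imwrite(f"pics/{n}.png",c)
crop(270,190,130,100,6,"c1")
b=cv2.hconcat([cv2.resize(a[170:290,225:275],None,fx=5,fy=5),cv2.resize(a[180:300,400:450],None,fx=5,fy=5)])
cv2.imwrite("pics/c2.png",b)
E
```

```text
(no output)
```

View pics/c1.png

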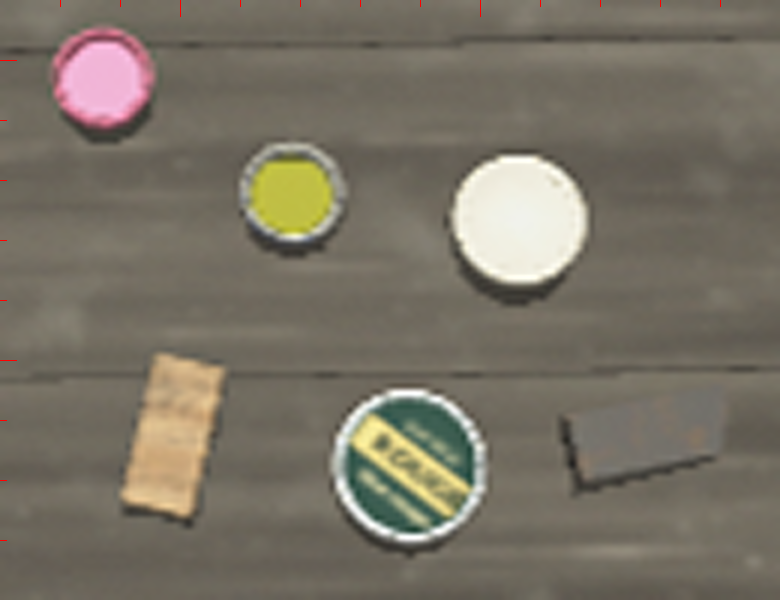

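View pics/c2.png

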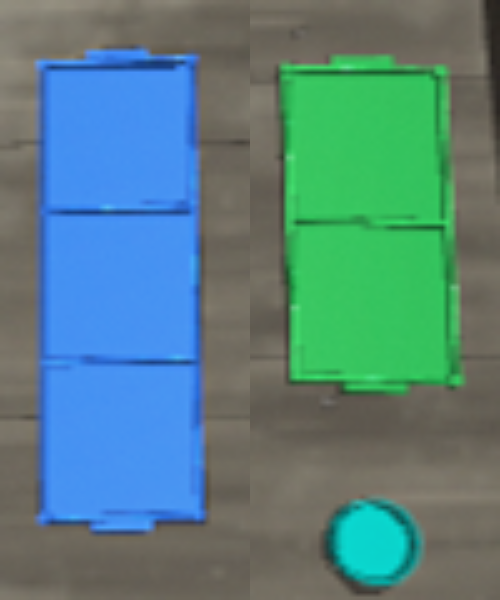

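```bash
cat > h.py <<'E'
from bench import *
import numpy as np, cv2
def back(u,v,z,cam="top"):
    c=camera_model(cam); R,t=c["R"],c["t"]; d=R.T@np.linalg.inv(c["mtx"])@[u,v,1]; o=-R.T@t
    return (o+d*(z-o[2])/d[2])[:2]
def cp(x,y,u0,v0,k,z): return back(u0+(x+.5)/k-.5,v0+(y+.5)/k-.5,z)
def rect(P):
    P=np.array(P,np.float32)*1000; print("sides",[round(float(np.linalg.norm(P[i]-P[i-1])),1) for i in range(4)])
    m=P.mean(0); q=P-m; w,V=np.linalg.eigh(q.T@q); a=np.degrees(np.arctan2(*V[::-1,1]))%180
    return m.round(1),"long axis deg",round(float(a),1)
E
python3 - <<'E'
from h import *
for n,x,y,z in(("flux",294,192,.022),("wax",519,219,.023),("rouge",410,466,.023)):
    print(n,cp(x,y,270,190,6,z).round(4), "left/right" )
print("wax dia",cp(451,219,270,190,6,.023)-cp(587,219,270,190,6,.023))
print("sand",rect([cp(x,y,270,190,6,.018) for x,y in((157,353),(225,368),(190,520),(122,502))]))
print("steel",rect([cp(x,y,270,190,6,.016) for x,y in((568,415),(726,388),(716,456),(582,482))]))
print("blue",rect([cp(x,y,225,170,5,.008) for x,y in((38,62),(196,58),(204,520),(40,522))]))
print("green",rect([cp(x,y,400,180,5,.008) for x,y in((32,67),(197,67),(212,382),(42,382))]))
print("turq",cp(123,540,400,180,5,.022))
print("pink",cp(103,78,270,190,6,.022))
o=get_obs();import scipy.spatial.transform as s
print(s.Rotation.from_euler("xyz",o["orientation"]).as_matrix().round(3))
E
```

```text
flux [ 0.5358 -0.0715] left/right
wax [ 0.5236 -0.1594] left/right
rouge [ 0.4276 -0.1133] left/right
wax dia [0.00070819 0.05310139]
sides [59.8, 27.3, 60.7, 27.3]
sand (array([440.5, -22.2], dtype=float32), 'long axis deg', 165.9)
sides [26.2, 62.3, 26.8, 52.8]
steel (array([ 439. , -206.4], dtype=float32), 'long axis deg', 102.4)
sides [226.9, 79.1, 227.1, 78.3]
blue (array([528.1,  97.9], dtype=float32), 'long axis deg', 1.2)
sides [152.5, 78.6, 151.9, 78.5]
green (array([ 528.8, -322. ], dtype=float32), 'long axis deg', 177.2)
turq [ 0.38012664 -0.30688879]
pink [0.58336744 0.00375657]
[[-0.966  0.257 -0.001]
 [ 0.257  0.966 -0.001]
 [ 0.    -0.001 -1.   ]]
```

I choose the yellow-filled pot at (318.5,221.5). The crop shows it is white-rimmed, and it is distinct from the pink pot (287,203) and the turquoise pot (425,289). The measured sizes match the ones given. Next I plan the approach, going round the lamp at a small radius.

```bash
cat >> h.py <<'E'
from scipy.spatial.transform import Rotation as Ro
def plan(*wps):
    "waypoints (x,y,z mm, yaw deg), one call each: shift and turn in the tool's axes and units"
    o=get_obs(); p=o["tool_pos"]*1000; R=Ro.from_euler("xyz",o["orientation"])
    print("t",o["time_s"],"at",p.round(1),"yaw",np.degrees(o["orientation"][2]).round(1),"F",o["ft_force"].round(1),"gap",round(o["finger_gap"],4),"grip",round(o["grip_force"],1))
    for w in wps:
        T=Ro.from_euler("xyz",[180,0,w[3]],degrees=True); s=R.inv().apply(w[:3]-p)/100; r=(R.inv()*T).as_rotvec()/(np.pi/2)
        s,r=s.round(2),r.round(2); n=max(np.linalg.norm(s)/.625,np.linalg.norm(r)*90/10.7)
        print(w,":",*s,*r," rows %.1f"%n, "" if abs(s).max()<=1 else "TOO FAR")
        p=p+R.apply(s)*100; R=R*Ro.from_rotvec(r*np.pi/2)
E
python3 -c "
from h import *
plan((115,440,200,165),(150,350,190,160),(205,275,180,145),(275,190,160,125),(335,100,150,108),(410,20,140,92),(480,-50,110,90),(536,-71.5,60,90))"
```

```text
t 0.1 at [141.2 531.3 230.8] yaw 165.1 F [ 0.  -0.4  0.2] gap 0.0853 grip 0.0
(115, 440, 200, 165) : 0.02 -0.95 0.31 -0.0 -0.0 0.0  rows 1.6 
(150, 350, 190, 160) : -0.57 -0.78 0.1 -0.0 -0.0 0.06  rows 1.6 
(205, 275, 180, 145) : -0.78 -0.51 0.1 -0.0 0.0 0.16  rows 1.5 
(275, 190, 160, 125) : -1.06 -0.3 0.2 -0.0 0.0 0.23  rows 1.9 TOO FAR
(335, 100, 150, 108) : -1.08 -0.02 0.1 -0.0 0.0 0.18  rows 1.7 TOO FAR
(410, 20, 140, 92) : -1.0 0.46 0.1 -0.0 0.0 0.18  rows 1.8 
(480, -50, 110, 90) : -0.72 0.67 0.3 -0.0 0.0 0.02  rows 1.6 
(536, -71.5, 60, 90) : -0.22 0.56 0.5 -0.0 0.0 0.0  rows 1.3
```

{"method": "drive_tool", "body": {"steps": "0.02 -0.95 0.31 0 0 0;0.02 -0.95 0.31 0 0 0;0.02 -0.95 0.31 0 0 0"}}

```text
time_s: 0.48
tool_pos: [0.114, 0.4382, 0.1998]
orientation: [-3.139, -0.001, 2.881]
ft_force: [0.2, 1.1, 0.9]
finger_gap: 0.0854
grip_force: 0.0
```

{"method": "drive_tool", "body": {"steps": "-0.57 -0.78 0.1 0 0 0.06;-0.57 -0.78 0.1 0 0 0.06;-0.57 -0.78 0.1 0 0 0.06"}}

```text
time_s: 0.85
tool_pos: [0.151, 0.3498, 0.1906]
orientation: [3.141, 0.0, 2.785]
ft_force: [-0.2, -0.4, -0.4]
finger_gap: 0.0855
grip_force: 0.0
```

{"method": "drive_tool", "body": {"steps": "-0.78 -0.51 0.1 0 0 0.16;-0.78 -0.51 0.1 0 0 0.16;-0.78 -0.51 0.1 0 0 0.16"}}

```text
time_s: 1.23
tool_pos: [0.2071, 0.2756, 0.1806]
orientation: [3.141, 0.0, 2.533]
ft_force: [-0.7, -0.1, 0.8]
finger_gap: 0.0855
grip_force: 0.0
```

{"method": "drive_tool", "body": {"steps": "-1 -0.3 0.2 0 0 0.23;-1 -0.3 0.2 0 0 0.23;-1 -0.3 0.2 0 0 0.23"}}

```text
time_s: 1.6
tool_pos: [0.2726, 0.1935, 0.1603]
orientation: [3.141, -0.0, 2.171]
ft_force: [-0.6, 0.5, -0.2]
finger_gap: 0.0852
grip_force: 0.0
```

```bash
python3 -c "
from h import *
plan((325,110,150,108),(400,30,140,92),(470,-45,110,90),(536,-71.5,60,90))"
```

```text
t 1.6 at [272.6 193.5 160.3] yaw 124.4 F [-0.6  0.5 -0.2] gap 0.0852 grip 0.0
(325, 110, 150, 108) : -0.98 -0.04 0.1 0.0 -0.0 0.18  rows 1.6 
(400, 30, 140, 92) : -1.0 0.47 0.1 0.0 -0.0 0.18  rows 1.8 
(470, -45, 110, 90) : -0.77 0.67 0.3 0.0 -0.0 0.02  rows 1.7 
(536, -71.5, 60, 90) : -0.27 0.66 0.5 0.0 -0.0 0.0  rows 1.4
```

{"method": "drive_tool", "body": {"steps": "-0.98 -0.04 0.1 0 0 0.18;-0.98 -0.04 0.1 0 0 0.18;-0.98 -0.04 0.1 0 0 0.18"}}

```text
time_s: 1.98
tool_pos: [0.3245, 0.1109, 0.1505]
orientation: [3.141, -0.0, 1.892]
ft_force: [-1.0, 0.0, -0.3]
finger_gap: 0.0853
grip_force: 0.0
```

{"method": "drive_tool", "body": {"steps": "-1 0.47 0.1 0 0 0.18;-1 0.47 0.1 0 0 0.18;-1 0.47 0.1 0 0 0.18"}}

```text
time_s: 2.35
tool_pos: [0.4012, 0.0308, 0.1402]
orientation: [3.141, -0.0, 1.61]
ft_force: [0.2, 1.3, -1.1]
finger_gap: 0.0856
grip_force: 0.0
```

{"method": "drive_tool", "body": {"steps": "-0.77 0.67 0.3 0 0 0.02;-0.77 0.67 0.3 0 0 0.02;-0.77 0.67 0.3 0 0 0.02"}}

```text
time_s: 2.72
tool_pos: [0.4701, -0.0427, 0.1096]
orientation: [-3.141, -0.001, 1.58]
ft_force: [0.2, 0.2, 0.4]
finger_gap: 0.0854
grip_force: 0.0
```

{"method": "drive_tool", "body": {"steps": "-0.27 0.66 0.5 0 0 0;-0.27 0.66 0.5 0 0 0;-0.27 0.66 0.5 0 0 0"}}

```text
time_s: 3.1
tool_pos: [0.535, -0.0677, 0.0598]
orientation: [-3.14, -0.001, 1.581]
ft_force: [-0.6, 0.5, 1.5]
finger_gap: 0.0851
grip_force: 0.0
```

```bash
python3 -c "
from h import *
plan((536,-71.5,7,90),(536,-71.5,90,90),(555,-165,90,90),(565,-255,90,87.2),(566.3,-323.8,60,87.2))
f=grab_frame('scene');cv2.imwrite('pics/s1.png',cv2.resize(f[170:320,190:390,::-1],None,fx=4,fy=4,interpolation=cv2.INTER_CUBIC))"
```

```text
t 3.1 at [535.  -67.7  59.8] yaw 90.6 F [-0.6  0.5  1.5] gap 0.0851 grip 0.0
(536, -71.5, 7, 90) : -0.04 0.01 0.53 -0.0 -0.0 0.01  rows 0.9 
(536, -71.5, 90, 90) : 0.0 -0.0 -0.83 -0.0 -0.0 -0.0  rows 1.3 
(555, -165, 90, 90) : -0.93 0.19 -0.0 -0.0 -0.0 -0.0  rows 1.5 
(565, -255, 90, 87.2) : -0.9 0.11 -0.0 -0.0 -0.0 0.03  rows 1.5 
(566.3, -323.8, 60, 87.2) : -0.69 0.05 0.29 -0.0 -0.0 -0.0  rows 1.2
```

View pics/s1.png

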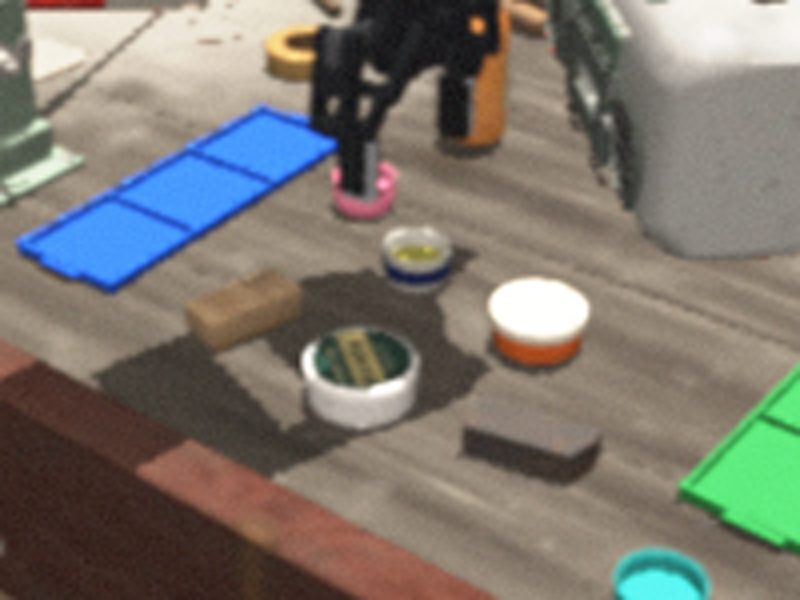

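The scene crop shows the fingers over the dark-blue-banded pot at crop (417,258). The wax pot is orange-sided at (538,320), the steel block is at (530,440), and pink and turquoise are left alone. Grasping now.

{"method": "drive_tool", "body": {"steps": "-0.04 0.01 0.3 0 0 0.01;-0.04 0.01 0.53 0 0 0.01;-0.04 0.01 0.53 0 0 0.01"}}

```text
time_s: 3.52
tool_pos: [0.535, -0.0725, 0.0075]
orientation: [-3.139, -0.001, 1.564]
ft_force: [0.8, -0.7, -0.7]
finger_gap: 0.0849
grip_force: 0.0
```

{"method": "drive_tool", "body": {"steps": "0 0 0 0 0 0;0 0 0 0 0 0;0 0 0 0 0 0;0 0 0 0 0 0;0 0 0 0 0 0", "jaw": -1, "force": 40}}

```text
time_s: 4.15
tool_pos: [0.5366, -0.074, 0.0085]
orientation: [3.14, 0.0, 1.562]
ft_force: [-2.6, 2.0, 8.5]
finger_gap: 0.0365
grip_force: 39.1
```

```bash
python3 -c "
from h import *
plan((536,-71.5,90,90),(555,-165,90,90),(565,-255,90,87.2),(566.3,-323.8,60,87.2))
print(rect([back(190+(x+.5)/4-.5,170+(y+.5)/4-.5,.016,'scene') for x,y in((485,402),(601,436),(577,458),(463,428))]))
"
```

```text
t 4.15 at [536.6 -74.    8.5] yaw 89.5 F [-2.6  2.   8.5] gap 0.0365 grip 39.1
(536, -71.5, 90, 90) : 0.03 -0.01 -0.81 0.0 0.0 -0.01  rows 1.3 
(555, -165, 90, 90) : -0.94 0.19 -0.0 0.0 0.0 0.0  rows 1.5 
(565, -255, 90, 87.2) : -0.9 0.09 -0.0 0.0 0.0 0.04  rows 1.4 
(566.3, -323.8, 60, 87.2) : -0.69 0.05 0.3 0.0 0.0 -0.0  rows 1.2 
sides [23.8, 60.0, 21.2, 56.9]
(array([ 438. , -211.3], dtype=float32), 'long axis deg', 103.9)
```

{"method": "drive_tool", "body": {"steps": "0 0 -0.4 0 0 0;0.03 0 -0.82 0 0 0;0.03 0 -0.82 0 0 0;0.03 0 -0.82 0 0 0"}}

```text
time_s: 4.65
tool_pos: [0.5359, -0.071, 0.0889]
orientation: [-3.141, -0.0, 1.562]
ft_force: [0.3, 0.6, -0.6]
finger_gap: 0.0362
grip_force: 40.4
```

```bash
python3 -c "
from h import *
plan((555,-165,90,90),(565,-255,90,87.2),(566.3,-323.8,60,87.2))
f=grab_frame('scene');cv2.imwrite('pics/s2.png',cv2.resize(f[160:260,240:360,::-1],None,fx=6,fy=6,interpolation=cv2.INTER_CUBIC))
c=camera_model('scene')
for z in(.09,.08):
  q=c['mtx']@(c['R']@[.536,-.074,z]+c['t']);print((q[:2]/q[2]-[240,160])*6)
"
```

```text
t 4.65 at [535.9 -71.   88.9] yaw 89.5 F [ 0.3  0.6 -0.6] gap 0.0362 grip 40.4
(555, -165, 90, 90) : -0.94 0.2 -0.01 -0.0 -0.0 -0.01  rows 1.5 
(565, -255, 90, 87.2) : -0.9 0.09 -0.0 -0.0 -0.0 0.04  rows 1.4 
(566.3, -323.8, 60, 87.2) : -0.69 0.05 0.3 -0.0 -0.0 -0.0  rows 1.2 
[325.36048932 268.21881048]
[325.03401784 292.14456795]
```

View pics/s2.png

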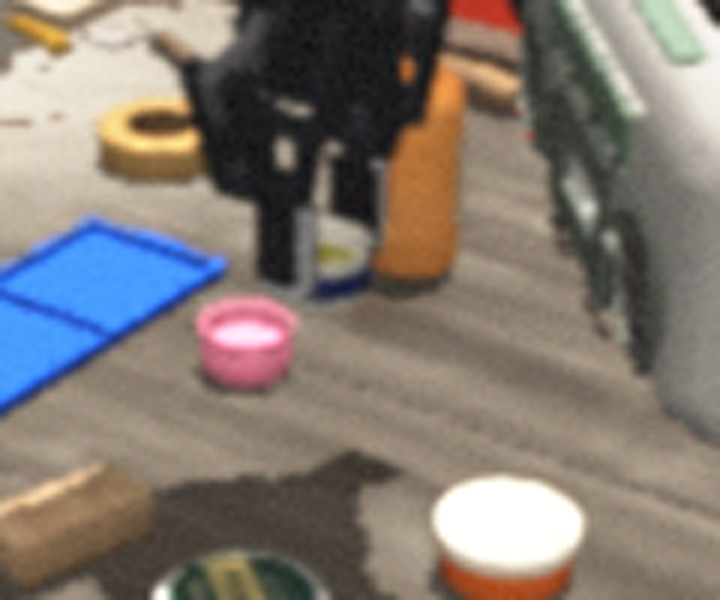

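The pot is held level between the fingers at crop (340,260). I need the tip height relative to the TCP before placing.

```bash
python3 -c "
from h import *
c=camera_model('scene')
def pr(*X):
  q=c['mtx']@(c['R']@X+c['t']);return ((q[:2]/q[2]-[240,160])*6).round()
for z in(.075,.08,.085,.09): print(z,'pot low',pr(.536-.0153,-.071-.012,z),'finger low outer/inner',pr(.536-.033,-.071-.011,z),pr(.536-.018,-.071-.011,z),pr(.536-.033,-.071+.011,z))
"
```

```text
0.075 pot low [321. 327.] finger low outer/inner [290. 345.] [314. 329.] [241. 328.]
0.08 pot low [321. 315.] finger low outer/inner [290. 333.] [314. 317.] [241. 316.]
0.085 pot low [321. 303.] finger low outer/inner [290. 321.] [314. 305.] [241. 303.]
0.09 pot low [321. 291.] finger low outer/inner [290. 309.] [314. 293.] [241. 291.]
```

{"method": "drive_tool", "body": {"steps": "-0.5 0.1 0 0 0 0;-0.94 0.2 0 0 0 0;-0.94 0.2 0 0 0 0"}}

```text
time_s: 5.08
tool_pos: [0.5555, -0.1678, 0.0878]
orientation: [-3.14, -0.0, 1.559]
ft_force: [0.4, 0.6, -0.5]
finger_gap: 0.0361
grip_force: 40.4
```

{"method": "drive_tool", "body": {"steps": "-0.5 0.05 0 0 0 0.02;-0.9 0.09 0 0 0 0.03;-0.9 0.09 0 0 0 0.03"}}

```text
time_s: 5.45
tool_pos: [0.5633, -0.2567, 0.0879]
orientation: [-3.14, -0.001, 1.513]
ft_force: [-1.4, 0.7, -0.6]
finger_gap: 0.0361
grip_force: 40.4
```

{"method": "drive_tool", "body": {"steps": "-0.4 0.05 0 0 0 0;-0.69 0.05 0.3 0 0 0;-0.69 0.05 0.4 0 0 0;-0.69 0.05 0.5 0 0 0;-0.69 0.05 0.5 0 0 0"}}

```text
time_s: 6.08
tool_pos: [0.565, -0.3228, 0.0389]
orientation: [-3.14, -0.001, 1.517]
ft_force: [0.8, -0.5, -0.1]
finger_gap: 0.0363
grip_force: 40.4
```

```bash
python3 -c "
from h import *
plan((566.3,-323.8,20,87.2),(566.3,-323.8,11,87.2))
f=grab_frame('scene');cv2.imwrite('pics/s3.png',cv2.resize(f[220:330,340:460,::-1],None,fx=5,fy=5,interpolation=cv2.INTER_CUBIC))
"
```

```text
t 6.075 at [ 565.  -322.8   38.9] yaw 86.9 F [ 0.8 -0.5 -0.1] gap 0.0363 grip 40.4
(566.3, -323.8, 20, 87.2) : -0.01 0.01 0.19 -0.0 -0.0 -0.0  rows 0.3 
(566.3, -323.8, 11, 87.2) : 0.0 0.0 0.09 -0.0 -0.0 -0.0  rows 0.1
```

View pics/s3.png

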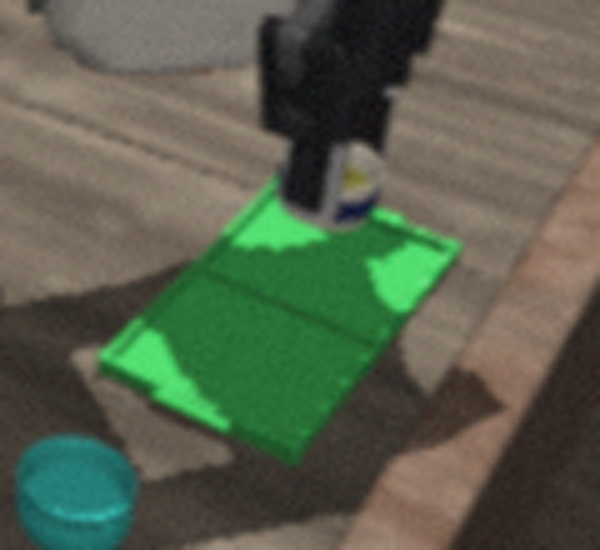

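The pot is upright over the far pocket, at crop (335,190). I lower it in steps and watch the force.

{"method": "drive_tool", "body": {"steps": "0 0.01 0.12 0 0 0;0 0.01 0.22 0 0 0;0 0.01 0.25 0 0 0;0 0.01 0.25 0 0 0"}}

```text
time_s: 6.62
tool_pos: [0.5659, -0.3245, 0.014]
orientation: [-3.141, -0.0, 1.515]
ft_force: [-0.6, -0.1, -0.1]
finger_gap: 0.0364
grip_force: 40.4
```

{"method": "drive_tool", "body": {"steps": "0 0 0.01 0 0 0;0 0 0.02 0 0 0;0 0 0.02 0 0 0"}}

```text
time_s: 7.0
tool_pos: [0.566, -0.3245, 0.0124]
orientation: [3.141, 0.0, 1.515]
ft_force: [-0.4, -0.4, -0.9]
finger_gap: 0.0361
grip_force: 40.4
```

{"method": "drive_tool", "body": {"steps": "0 0 0.01 0 0 0;0 0 0.01 0 0 0"}}

```text
time_s: 7.25
tool_pos: [0.5661, -0.3246, 0.0117]
orientation: [3.141, 0.0, 1.515]
ft_force: [-0.9, 0.8, 3.0]
finger_gap: 0.0362
grip_force: 40.7
```

{"method": "drive_tool", "body": {"steps": "0 0 0 0 0 0;0 0 0 0 0 0;0 0 0 0 0 0", "jaw": 0.2}}

```text
time_s: 7.62
tool_pos: [0.566, -0.3245, 0.0112]
orientation: [-3.142, -0.0, 1.515]
ft_force: [-0.6, -0.2, 0.7]
finger_gap: 0.0514
grip_force: 0.0
```

{"method": "drive_tool", "body": {"steps": "0 0 -0.3 0 0 0;0 0 -0.6 0 0 0;0 0 -0.6 0 0 0"}}

```text
time_s: 8.0
tool_pos: [0.5669, -0.3253, 0.0737]
orientation: [3.138, 0.003, 1.515]
ft_force: [-0.4, -0.1, 0.6]
finger_gap: 0.0512
grip_force: 0.0
```

```bash
python3 -c "
from h import *
plan((500,-260,72,103),(438.5,-209,50,103),(438.5,-209,7,103))
f=grab_frame('top');cv2.imwrite('pics/t2.png',cv2.resize(f[170:300,350:450,::-1],None,fx=5,fy=5,interpolation=cv2.INTER_CUBIC))
"
```

```text
t 8.0 at [ 566.9 -325.3   73.7] yaw 86.8 F [-0.4 -0.1  0.6] gap 0.0512 grip 0.0
(500, -260, 72, 103) : 0.61 -0.7 0.01 0.0 0.0 -0.18  rows 1.5 
(438.5, -209, 50, 103) : 0.64 -0.49 0.22 0.0 0.0 0.0  rows 1.3 
(438.5, -209, 7, 103) : 0.0 0.0 0.43 0.0 0.0 0.0  rows 0.7
```

View pics/t2.png

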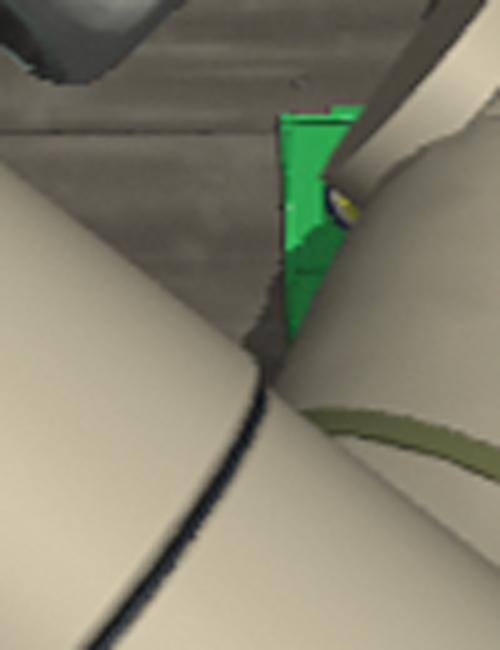

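The flux pot shows in the far pocket at crop (345,205), and the arm hides the rest. Next is the steel block.

{"method": "drive_tool", "body": {"steps": "0.61 -0.7 0 0 0 -0.18;0.61 -0.7 0 0 0 -0.18;0.61 -0.7 0 0 0 -0.18"}}

```text
time_s: 8.43
tool_pos: [0.498, -0.2581, 0.0705]
orientation: [-3.14, -0.003, 1.799]
ft_force: [0.6, -1.2, 1.2]
finger_gap: 0.0511
grip_force: 0.0
```

{"method": "drive_tool", "body": {"steps": "0.64 -0.49 0.22 0 0 0;0.64 -0.49 0.22 0 0 0;0.64 -0.49 0.22 0 0 0"}}

```text
time_s: 8.8
tool_pos: [0.437, -0.2082, 0.0487]
orientation: [-3.141, -0.001, 1.797]
ft_force: [0.4, -1.4, 0.1]
finger_gap: 0.0513
grip_force: 0.0
```

```bash
python3 -c "
from h import *
plan((438.5,-209,6,103))
f=grab_frame('scene');cv2.imwrite('pics/s4.png',cv2.resize(f[220:320,270:390,::-1],None,fx=6,fy=6,interpolation=cv2.INTER_CUBIC))
"
```

```text
t 8.8 at [ 437.  -208.2   48.7] yaw 103.0 F [ 0.4 -1.4  0.1] gap 0.0513 grip 0.0
(438.5, -209, 6, 103) : -0.01 0.01 0.43 -0.0 -0.0 -0.0  rows 0.7
```

View pics/s4.png

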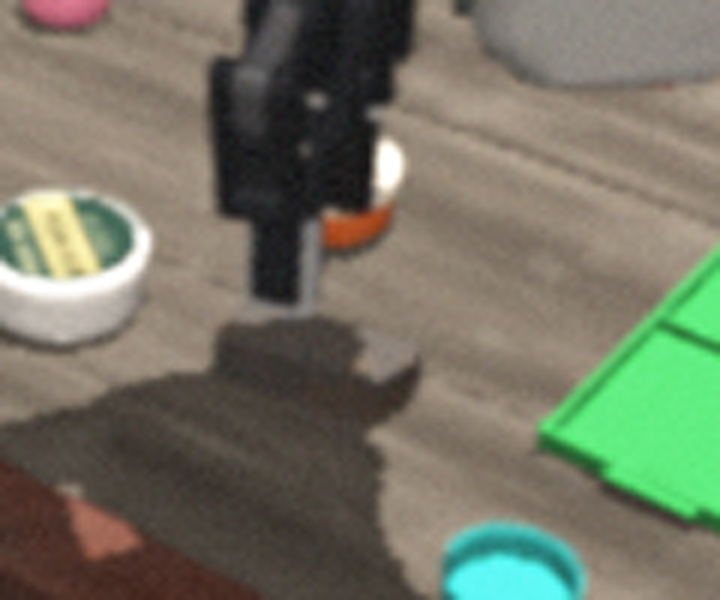

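The block spans crop columns 215–420 (mid 318) and the fingers' middle is at about 312, so they line up. Grasping it.

{"method": "drive_tool", "body": {"steps": "0 0.01 0.25 0 0 0;-0.01 0.01 0.42 0 0 0;-0.01 0.01 0.42 0 0 0"}}

```text
time_s: 9.22
tool_pos: [0.4393, -0.2101, 0.0065]
orientation: [-3.141, -0.001, 1.797]
ft_force: [0.4, -1.1, 0.6]
finger_gap: 0.0511
grip_force: 0.0
```

{"method": "drive_tool", "body": {"steps": "0 0 0 0 0 0;0 0 0 0 0 0;0 0 0 0 0 0;0 0 0 0 0 0", "jaw": -1, "force": 60}}

```text
time_s: 9.72
tool_pos: [0.4393, -0.2098, 0.0083]
orientation: [3.14, 0.002, 1.798]
ft_force: [-0.2, -0.3, 6.4]
finger_gap: 0.0239
grip_force: 59.8
```

{"method": "drive_tool", "body": {"steps": "0 0 -0.3 0 0 0;0 0 -0.6 0 0 0;0 0 -0.6 0 0 0"}}

```text
time_s: 10.1
tool_pos: [0.4392, -0.2097, 0.0689]
orientation: [3.139, 0.003, 1.798]
ft_force: [0.1, 0.2, -0.6]
finger_gap: 0.0243
grip_force: 59.5
```

```bash
python3 -c "
from h import *
plan((465,-265,68,95),(491.3,-320.2,50,87.2),(491.3,-320.2,14,87.2))
c=camera_model('scene')
o=get_obs();p=o['tool_pos']
f=grab_frame('scene');cv2.imwrite('pics/s5.png',cv2.resize(f[210:310,280:400,::-1],None,fx=6,fy=6,interpolation=cv2.INTER_CUBIC))
a=np.radians(103);l=np.array([np.cos(a),np.sin(a)]);w=np.array([l[1],-l[0]])
for s in(1,-1):
 for k in(1,-1):
  for z in(-.006,.010):
   X=np.r_[p[:2]+s*.031*l+k*.013*w,p[2]+z];q=c['mtx']@(c['R']@X+c['t']);print(s,k,z,((q[:2]/q[2]-[280,210])*6).round())
"
```

```text
t 10.1 at [ 439.2 -209.7   68.9] yaw 103.0 F [ 0.1  0.2 -0.6] gap 0.0243 grip 59.5
(465, -265, 68, 95) : -0.6 0.13 0.01 0.0 0.0 0.09  rows 1.0 
(491.3, -320.2, 50, 87.2) : -0.57 0.21 0.18 0.0 0.0 0.09  rows 1.0 
(491.3, -320.2, 14, 87.2) : 0.0 -0.0 0.36 0.0 0.0 -0.0  rows 0.6 
1 1 -0.006 [180. 236.]
1 1 0.01 [181. 194.]
1 -1 -0.006 [151. 279.]
1 -1 0.01 [152. 236.]
-1 1 -0.006 [366. 281.]
-1 1 0.01 [370. 239.]
-1 -1 -0.006 [342. 327.]
-1 -1 0.01 [345. 284.]
```

View pics/s5.png

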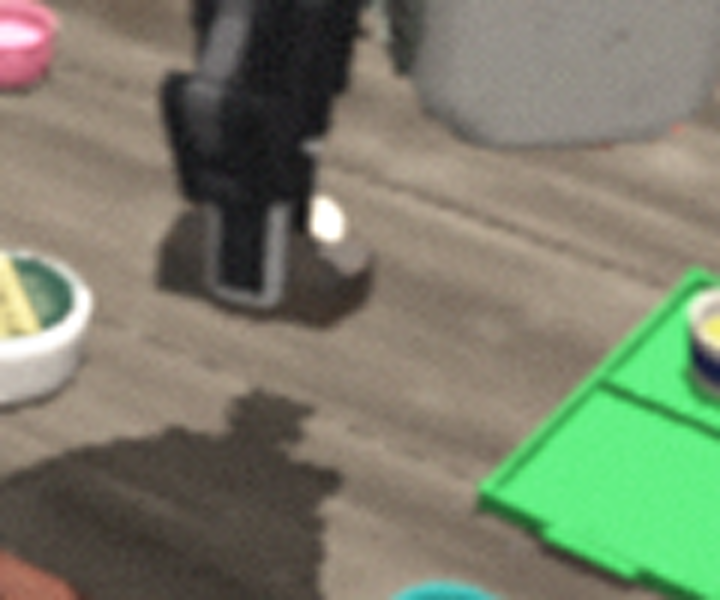

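The held block spans crop columns 155–372, against a predicted 151–370, so it is centred. The flux pot stands in the far green pocket.

{"method": "drive_tool", "body": {"steps": "-0.6 0.13 0 0 0 0.09;-0.6 0.13 0 0 0 0.09;-0.6 0.13 0 0 0 0.09"}}

```text
time_s: 10.52
tool_pos: [0.4639, -0.264, 0.0659]
orientation: [-3.139, -0.002, 1.657]
ft_force: [-0.5, 0.5, -1.8]
finger_gap: 0.0239
grip_force: 59.5
```

{"method": "drive_tool", "body": {"steps": "-0.57 0.21 0.1 0 0 0.09;-0.57 0.21 0.18 0 0 0.09;-0.57 0.21 0.25 0 0 0.09;-0.57 0.21 0.25 0 0 0.09"}}

```text
time_s: 11.02
tool_pos: [0.4898, -0.3182, 0.0416]
orientation: [-3.14, -0.002, 1.516]
ft_force: [0.7, 0.8, -1.3]
finger_gap: 0.0243
grip_force: 59.5
```

```bash
python3 -c "
from h import *
plan((491.3,-320.2,13,87.2))"
```

```text
t 11.025 at [ 489.8 -318.2   41.6] yaw 86.9 F [ 0.7  0.8 -1.3] gap 0.0243 grip 59.5
(491.3, -320.2, 13, 87.2) : -0.02 0.02 0.29 -0.0 -0.0 -0.0  rows 0.5
```

{"method": "drive_tool", "body": {"steps": "-0.02 0.01 0.15 0 0 0;-0.02 0.01 0.25 0 0 0;-0.02 0.01 0.29 0 0 0;-0.02 0.01 0.29 0 0 0"}}

```text
time_s: 11.52
tool_pos: [0.4913, -0.3216, 0.013]
orientation: [-3.141, -0.0, 1.515]
ft_force: [-0.7, 0.2, -1.0]
finger_gap: 0.0242
grip_force: 59.6
```

{"method": "drive_tool", "body": {"steps": "0 0 0.01 0 0 0;0 0 0.01 0 0 0"}}

```text
time_s: 11.78
tool_pos: [0.4914, -0.3218, 0.0125]
orientation: [3.141, 0.0, 1.515]
ft_force: [0.3, 0.3, -0.9]
finger_gap: 0.0239
grip_force: 59.6
```

{"method": "drive_tool", "body": {"steps": "0 0 0.01 0 0 0;0 0 0.01 0 0 0"}}

```text
time_s: 12.02
tool_pos: [0.4914, -0.3218, 0.0114]
orientation: [3.142, 0.0, 1.515]
ft_force: [0.1, -0.4, -1.8]
finger_gap: 0.0235
grip_force: 59.6
```

Half a millimetre to a millimetre remains. I lower once more, then release and lift.

{"method": "drive_tool", "body": {"steps": "0 0 0.01 0 0 0;0 0 0.01 0 0 0"}}

```text
time_s: 12.28
tool_pos: [0.4914, -0.3218, 0.0113]
orientation: [3.141, 0.001, 1.515]
ft_force: [-2.8, 2.9, 8.0]
finger_gap: 0.0241
grip_force: 60.6
```

{"method": "drive_tool", "body": {"steps": "0 0 0 0 0 0;0 0 0 0 0 0;0 0 0 0 0 0", "jaw": -0.1}}

```text
time_s: 12.65
tool_pos: [0.4914, -0.3218, 0.0102]
orientation: [-3.142, -0.0, 1.515]
ft_force: [0.8, 0.5, 0.8]
finger_gap: 0.0383
grip_force: 0.0
```

{"method": "drive_tool", "body": {"steps": "0 0 -0.3 0 0 0;0 0 -0.7 0 0 0;0 0 -0.7 0 0 0"}}

```text
time_s: 13.02
tool_pos: [0.4924, -0.3227, 0.083]
orientation: [3.137, 0.004, 1.515]
ft_force: [0.3, -0.1, 0.2]
finger_gap: 0.0381
grip_force: 0.0
```

```bash
python3 -c "
from h import *
plan((500,-235,90,110),(520,-160,90,135),(523.6,-159.4,60,170))
f=grab_frame('scene');cv2.imwrite('pics/s6.png',cv2.resize(f[240:330,340:460,::-1],None,fx=5,fy=5,interpolation=cv2.INTER_CUBIC))
"
```

```text
t 13.025 at [ 492.4 -322.7   83. ] yaw 86.8 F [ 0.3 -0.1  0.2] gap 0.0381 grip 0.0
(500, -235, 90, 110) : 0.88 0.03 -0.07 0.0 0.0 -0.26  rows 2.2 
(520, -160, 90, 135) : 0.64 0.44 -0.01 0.0 0.0 -0.28  rows 2.4 
(523.6, -159.4, 60, 170) : -0.03 0.03 0.31 -0.0 0.0 -0.38  rows 3.2
```

View pics/s6.png

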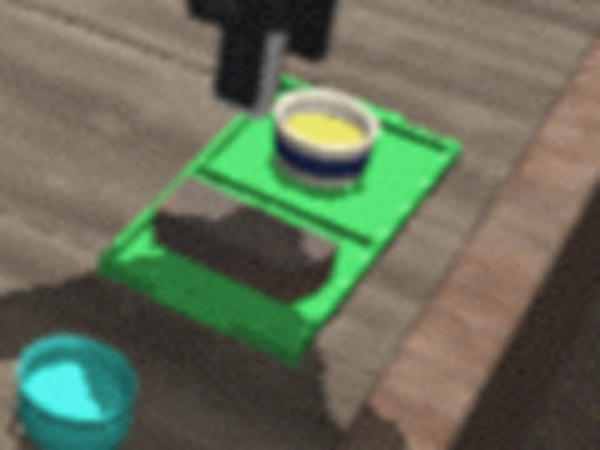

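The soldering kit is done: the flux pot is flat at crop (325,140), and the steel block is flat in the near pocket at (245,245). Now the wax pot.

{"method": "drive_tool", "body": {"steps": "0.88 0.03 -0.07 0 0 -0.26;0.88 0.03 -0.07 0 0 -0.26;0.88 0.03 -0.07 0 0 -0.26;0.88 0.03 -0.07 0 0 -0.26", "jaw": 1}}

```text
time_s: 13.58
tool_pos: [0.4991, -0.2346, 0.0866]
orientation: [-3.141, -0.001, 1.921]
ft_force: [-0.3, 0.2, 0.3]
finger_gap: 0.0857
grip_force: 0.0
```

{"method": "drive_tool", "body": {"steps": "0.64 0.44 0 0 0 -0.28;0.64 0.44 0 0 0 -0.28;0.64 0.44 0 0 0 -0.28;0.64 0.44 0 0 0 -0.28"}}

```text
time_s: 14.08
tool_pos: [0.5184, -0.1596, 0.0869]
orientation: [-3.141, -0.0, 2.36]
ft_force: [0.1, 0.3, 0.2]
finger_gap: 0.0861
grip_force: 0.0
```

{"method": "drive_tool", "body": {"steps": "-0.03 0.03 0.2 0 0 -0.45;-0.03 0.03 0.2 0 0 -0.45;-0.03 0.03 0.2 0 0 -0.45;-0.03 0.03 0.2 0 0 -0.45;-0.03 0.03 0.2 0 0 -0.45"}}

```text
time_s: 14.7
tool_pos: [0.5226, -0.1596, 0.067]
orientation: [3.142, -0.0, 3.066]
ft_force: [-0.7, -0.8, -0.0]
finger_gap: 0.085
grip_force: 0.0
```

```bash
python3 -c "
from h import *
plan((523.6,-159.4,30,180),(523.6,-159.4,7,180))"
```

```text
t 14.7 at [ 522.6 -159.6   67. ] yaw 175.6 F [-0.7 -0.8 -0. ] gap 0.085 grip 0.0
(523.6, -159.4, 30, 180) : -0.01 0.0 0.37 0.0 -0.0 -0.05  rows 0.6 
(523.6, -159.4, 7, 180) : -0.0 0.0 0.23 0.0 -0.0 0.0  rows 0.4
```

{"method": "drive_tool", "body": {"steps": "-0.01 0 0.3 0 0 -0.05;-0.01 0 0.6 0 0 -0.05;-0.01 0 0.6 0 0 -0.05"}}

```text
time_s: 15.08
tool_pos: [0.5226, -0.1588, 0.0057]
orientation: [3.14, -0.004, -3.139]
ft_force: [0.5, -0.9, 0.5]
finger_gap: 0.0855
grip_force: 0.0
```

{"method": "drive_tool", "body": {"steps": "0 0 0 0 0 0;0 0 0 0 0 0;0 0 0 0 0 0;0 0 0 0 0 0", "jaw": -1, "force": 40}}

```text
time_s: 15.58
tool_pos: [0.5243, -0.1592, 0.0089]
orientation: [-3.14, 0.002, -3.135]
ft_force: [-1.4, -0.6, 5.9]
finger_gap: 0.0498
grip_force: 40.5
```

{"method": "drive_tool", "body": {"steps": "0 0 -0.3 0 0 0;0 0 -0.75 0 0 0;0 0 -0.75 0 0 0"}}

```text
time_s: 15.95
tool_pos: [0.5253, -0.1596, 0.0861]
orientation: [-3.138, 0.007, -3.135]
ft_force: [-1.7, 0.1, -1.3]
finger_gap: 0.0497
grip_force: 41.7
```

```bash
python3 -c "
from h import *
plan((523,-70,82,180),(530,20,82,180),(603,99.5,70,181),(603,99.5,40,181))"
```

```text
t 15.95 at [ 525.3 -159.6   86.1] yaw -179.6 F [-1.7  0.1 -1.3] gap 0.0497 grip 41.7
(523, -70, 82, 180) : 0.02 0.9 0.04 -0.0 0.0 0.0  rows 1.4 
(530, 20, 82, 180) : -0.08 0.9 -0.01 -0.0 0.0 0.0  rows 1.4 
(603, 99.5, 70, 181) : -0.73 0.79 0.13 -0.0 0.0 -0.01  rows 1.7 
(603, 99.5, 40, 181) : -0.0 -0.0 0.3 -0.0 0.0 0.0  rows 0.5
```

{"method": "drive_tool", "body": {"steps": "0.02 0.5 0.04 0 0 0;0.02 0.9 0.04 0 0 0;0.02 0.9 0.04 0 0 0"}}

```text
time_s: 16.32
tool_pos: [0.5205, -0.0666, 0.0781]
orientation: [3.141, -0.001, -3.132]
ft_force: [0.2, 0.1, -0.2]
finger_gap: 0.0495
grip_force: 41.7
```

{"method": "drive_tool", "body": {"steps": "-0.08 0.5 0 0 0 0;-0.08 0.9 0 0 0 0;-0.08 0.9 0 0 0 0"}}

```text
time_s: 16.7
tool_pos: [0.5282, 0.0226, 0.0781]
orientation: [3.141, -0.0, -3.132]
ft_force: [-1.5, -0.0, -0.5]
finger_gap: 0.0497
grip_force: 41.8
```

{"method": "drive_tool", "body": {"steps": "-0.36 0.5 0 0 0 -0.01;-0.73 0.79 0.13 0 0 -0.01;-0.73 0.79 0.3 0 0 -0.01;-0.73 0.79 0.4 0 0 -0.01;-0.73 0.79 0.4 0 0 -0.01"}}

```text
time_s: 17.32
tool_pos: [0.6, 0.0994, 0.0376]
orientation: [-3.142, -0.002, -3.12]
ft_force: [0.4, 0.2, -0.3]
finger_gap: 0.0498
grip_force: 41.8
```

```bash
python3 -c "
from h import *
plan((603,99.5,14,181))
import numpy as np
print('bottle',back(286,166,0))"
```

```text
t 17.325 at [600.   99.4  37.6] yaw -178.8 F [ 0.4  0.2 -0.3] gap 0.0498 grip 41.8
(603, 99.5, 14, 181) : -0.03 0.0 0.24 -0.0 -0.0 0.0  rows 0.4 
bottle [0.6827213  0.00500854]
```

{"method": "drive_tool", "body": {"steps": "-0.03 0 0.12 0 0 0;-0.03 0 0.22 0 0 0;-0.03 0 0.25 0 0 0;-0.03 0 0.25 0 0 0"}}

```text
time_s: 17.82
tool_pos: [0.6037, 0.1008, 0.0131]
orientation: [3.142, -0.0, -3.119]
ft_force: [-0.5, -0.6, 0.0]
finger_gap: 0.0498
grip_force: 41.8
```

{"method": "drive_tool", "body": {"steps": "0 0 0.01 0 0 0;0 0 0.01 0 0 0"}}

```text
time_s: 18.08
tool_pos: [0.6039, 0.1009, 0.0125]
orientation: [-3.142, 0.0, -3.119]
ft_force: [-0.4, 1.0, 0.2]
finger_gap: 0.0496
grip_force: 41.8
```

{"method": "drive_tool", "body": {"steps": "0 0 0.01 0 0 0;0 0 0.01 0 0 0"}}

```text
time_s: 18.32
tool_pos: [0.6039, 0.1008, 0.012]
orientation: [-3.141, 0.001, -3.119]
ft_force: [-1.8, 0.9, 4.2]
finger_gap: 0.0501
grip_force: 42.4
```

{"method": "drive_tool", "body": {"steps": "0 0 0 0 0 0;0 0 0 0 0 0;0 0 0 0 0 0", "jaw": 0.55}}

```text
time_s: 18.7
tool_pos: [0.6038, 0.1008, 0.0112]
orientation: [-3.142, -0.0, -3.119]
ft_force: [0.6, 0.7, 0.1]
finger_gap: 0.0664
grip_force: 0.0
```

{"method": "drive_tool", "body": {"steps": "0 0 -0.3 0 0 0;0 0 -0.7 0 0 0;0 0 -0.7 0 0 0"}}

```text
time_s: 19.08
tool_pos: [0.6053, 0.1008, 0.0842]
orientation: [-3.141, 0.006, -3.119]
ft_force: [-0.1, 0.5, -0.5]
finger_gap: 0.0663
grip_force: 0.0
```

```bash
python3 -c "
from h import *
plan((540,20,80,180),(475,-60,75,180),(427.6,-113.3,60,180),(427.6,-113.3,6.5,180))"
```

```text
t 19.075 at [605.3 100.8  84.2] yaw -178.7 F [-0.1  0.5 -0.5] gap 0.0663 grip 0.0
(540, 20, 80, 180) : 0.67 -0.79 0.04 -0.0 0.0 0.01  rows 1.7 
(475, -60, 75, 180) : 0.66 -0.8 0.04 -0.0 0.0 0.0  rows 1.7 
(427.6, -113.3, 60, 180) : 0.48 -0.53 0.15 -0.0 0.0 0.0  rows 1.2 
(427.6, -113.3, 6.5, 180) : -0.0 0.0 0.54 -0.0 0.0 0.0  rows 0.9
```

{"method": "drive_tool", "body": {"steps": "0.67 -0.79 0.04 0 0 0.01;0.67 -0.79 0.04 0 0 0.01;0.67 -0.79 0.04 0 0 0.01", "jaw": 0.9}}

```text
time_s: 19.45
tool_pos: [0.537, 0.0188, 0.0766]
orientation: [3.141, -0.002, -3.137]
ft_force: [-0.4, 0.4, 0.6]
finger_gap: 0.0812
grip_force: 0.0
```

{"method": "drive_tool", "body": {"steps": "0.66 -0.8 0.04 0 0 0;0.66 -0.8 0.04 0 0 0;0.66 -0.8 0.04 0 0 0"}}

```text
time_s: 19.82
tool_pos: [0.4725, -0.0612, 0.0729]
orientation: [3.141, -0.001, -3.137]
ft_force: [0.6, -0.2, -0.4]
finger_gap: 0.0812
grip_force: 0.0
```

{"method": "drive_tool", "body": {"steps": "0.48 -0.53 0.15 0 0 0;0.48 -0.53 0.15 0 0 0;0.48 -0.53 0.15 0 0 0"}}

```text
time_s: 20.2
tool_pos: [0.4264, -0.1134, 0.0582]
orientation: [3.141, 0.0, -3.135]
ft_force: [-0.5, 0.3, -0.2]
finger_gap: 0.0812
grip_force: 0.0
```

```bash
python3 -c "
from h import *
plan((427.6,-113.3,6.5,180))"
```

```text
t 20.2 at [ 426.4 -113.4   58.2] yaw -179.6 F [-0.5  0.3 -0.2] gap 0.0812 grip 0.0
(427.6, -113.3, 6.5, 180) : -0.01 0.0 0.52 0.0 0.0 0.0  rows 0.8
```

{"method": "drive_tool", "body": {"steps": "-0.01 0 0.3 0 0 0;-0.01 0 0.52 0 0 0;-0.01 0 0.52 0 0 0"}}

```text
time_s: 20.58
tool_pos: [0.4272, -0.1124, 0.0055]
orientation: [3.14, -0.002, -3.133]
ft_force: [0.7, -0.2, 1.1]
finger_gap: 0.0811
grip_force: 0.0
```

{"method": "drive_tool", "body": {"steps": "0 0 0 0 0 0;0 0 0 0 0 0;0 0 0 0 0 0;0 0 0 0 0 0", "jaw": -1}}

```text
time_s: 21.08
tool_pos: [0.4275, -0.1135, 0.0075]
orientation: [-3.141, 0.003, -3.134]
ft_force: [1.4, 4.0, 5.7]
finger_gap: 0.0564
grip_force: 41.5
```

{"method": "drive_tool", "body": {"steps": "0 0 -0.3 0 0 0;0 0 -0.7 0 0 0;0 0 -0.7 0 0 0"}}

```text
time_s: 21.45
tool_pos: [0.428, -0.1141, 0.079]
orientation: [-3.138, 0.006, -3.134]
ft_force: [-0.3, 0.0, -1.5]
finger_gap: 0.0564
grip_force: 43.5
```

```bash
python3 -c "
from h import *
plan((440,-20,76,180),(453,60,70,180),(453,96.3,45,181))"
```

```text
t 21.45 at [ 428.  -114.1   79. ] yaw -179.6 F [-0.3  0.  -1.5] gap 0.0564 grip 43.5
(440, -20, 76, 180) : -0.13 0.94 0.03 -0.0 0.0 0.0  rows 1.5 
(453, 60, 70, 180) : -0.13 0.8 0.06 -0.0 0.0 0.0  rows 1.3 
(453, 96.3, 45, 181) : -0.0 0.36 0.24 -0.0 0.0 -0.01  rows 0.7
```

{"method": "drive_tool", "body": {"steps": "-0.06 0.5 0.03 0 0 0;-0.13 0.94 0.03 0 0 0;-0.13 0.94 0.03 0 0 0"}}

```text
time_s: 21.82
tool_pos: [0.4385, -0.0171, 0.0728]
orientation: [3.141, -0.001, -3.131]
ft_force: [0.4, -0.6, -1.1]
finger_gap: 0.0562
grip_force: 43.4
```

{"method": "drive_tool", "body": {"steps": "-0.06 0.4 0.06 0 0 0;-0.13 0.8 0.06 0 0 0;-0.13 0.8 0.06 0 0 0"}}

```text
time_s: 22.2
tool_pos: [0.4513, 0.0619, 0.0669]
orientation: [3.142, -0.0, -3.132]
ft_force: [0.4, -0.8, -0.4]
finger_gap: 0.0566
grip_force: 43.4
```

{"method": "drive_tool", "body": {"steps": "0 0.2 0.1 0 0 -0.01;0 0.36 0.24 0 0 -0.01;0 0.36 0.3 0 0 -0.01;0 0.36 0.3 0 0 -0.01"}}

```text
time_s: 22.7
tool_pos: [0.4509, 0.0961, 0.0368]
orientation: [-3.141, -0.001, -3.119]
ft_force: [0.8, -0.6, -1.6]
finger_gap: 0.0567
grip_force: 43.4
```

```bash
python3 -c "
from h import *
plan((453,96.3,12,181))"
```

```text
t 22.7 at [450.9  96.1  36.8] yaw -178.7 F [ 0.8 -0.6 -1.6] gap 0.0567 grip 43.4
(453, 96.3, 12, 181) : -0.02 0.0 0.25 -0.0 -0.0 0.0  rows 0.4
```

{"method": "drive_tool", "body": {"steps": "-0.02 0 0.12 0 0 0;-0.02 0 0.22 0 0 0;-0.02 0 0.25 0 0 0;-0.02 0 0.25 0 0 0"}}

```text
time_s: 23.2
tool_pos: [0.453, 0.0967, 0.0121]
orientation: [3.142, -0.001, -3.119]
ft_force: [-0.3, 0.4, -0.8]
finger_gap: 0.0567
grip_force: 43.4
```

{"method": "drive_tool", "body": {"steps": "0 0 0.01 0 0 0;0 0 0.01 0 0 0"}}

```text
time_s: 23.45
tool_pos: [0.4532, 0.0967, 0.0115]
orientation: [-3.142, 0.0, -3.119]
ft_force: [0.0, -0.1, -1.2]
finger_gap: 0.0569
grip_force: 43.4
```

{"method": "drive_tool", "body": {"steps": "0 0 0.01 0 0 0;0 0 0.01 0 0 0"}}

```text
time_s: 23.7
tool_pos: [0.4532, 0.0967, 0.0106]
orientation: [-3.141, 0.001, -3.119]
ft_force: [-0.5, 0.0, 3.0]
finger_gap: 0.0567
grip_force: 43.8
```

{"method": "drive_tool", "body": {"steps": "0 0 0 0 0 0;0 0 0 0 0 0;0 0 0 0 0 0", "jaw": 0.7}}

```text
time_s: 24.08
tool_pos: [0.4531, 0.0967, 0.0103]
orientation: [3.142, -0.0, -3.119]
ft_force: [1.1, -0.9, 0.2]
finger_gap: 0.0723
grip_force: 0.0
```

{"method": "drive_tool", "body": {"steps": "0 0 -0.3 0 0 0;0 0 -0.7 0 0 0;0 0 -0.7 0 0 0"}}

```text
time_s: 24.45
tool_pos: [0.4543, 0.0967, 0.0824]
orientation: [-3.141, 0.005, -3.119]
ft_force: [-0.6, -0.1, -0.4]
finger_gap: 0.0726
grip_force: 0.0
```

```bash
python3 -c "
from h import *
plan((445,20,80,172),(440.5,-22.2,50,165.9),(440.5,-22.2,6,165.9))"
```

```text
t 24.45 at [454.3  96.7  82.4] yaw -178.7 F [-0.6 -0.1 -0.4] gap 0.0726 grip 0.0
(445, 20, 80, 172) : 0.11 -0.76 0.02 0.0 0.0 0.1  rows 1.2 
(440.5, -22.2, 50, 165.9) : -0.01 -0.43 0.3 0.0 0.0 0.07  rows 0.8 
(440.5, -22.2, 6, 165.9) : 0.0 0.0 0.44 0.0 0.0 0.0  rows 0.7
```

{"method": "drive_tool", "body": {"steps": "0.11 -0.76 0.02 0 0 0.1;0.11 -0.76 0.02 0 0 0.1;0.11 -0.76 0.02 0 0 0.1"}}

```text
time_s: 24.82
tool_pos: [0.4436, 0.02, 0.0778]
orientation: [3.141, -0.001, 3.006]
ft_force: [0.5, 0.6, 0.0]
finger_gap: 0.0725
grip_force: 0.0
```

{"method": "drive_tool", "body": {"steps": "-0.01 -0.43 0.3 0 0 0.07;-0.01 -0.43 0.3 0 0 0.07;-0.01 -0.43 0.3 0 0 0.07"}}

```text
time_s: 25.2
tool_pos: [0.4392, -0.0213, 0.0483]
orientation: [3.141, -0.0, 2.899]
ft_force: [-0.1, 0.4, -0.4]
finger_gap: 0.0724
grip_force: 0.0
```

```bash
python3 -c "
from h import *
plan((440.5,-22.2,6,165.9))"
```

```text
t 25.2 at [439.2 -21.3  48.3] yaw 166.1 F [-0.1  0.4 -0.4] gap 0.0724 grip 0.0
(440.5, -22.2, 6, 165.9) : -0.02 -0.01 0.42 0.0 -0.0 0.0  rows 0.7
```

{"method": "drive_tool", "body": {"steps": "-0.02 0 0.2 0 0 0;-0.01 -0.01 0.42 0 0 0;-0.01 -0.01 0.42 0 0 0"}}

```text
time_s: 25.58
tool_pos: [0.4395, -0.0223, 0.006]
orientation: [3.141, -0.002, 2.9]
ft_force: [-0.3, 0.6, 0.2]
finger_gap: 0.0724
grip_force: 0.0
```

{"method": "drive_tool", "body": {"steps": "0 0 0 0 0 0;0 0 0 0 0 0;0 0 0 0 0 0;0 0 0 0 0 0;0 0 0 0 0 0", "jaw": -1}}

```text
time_s: 26.2
tool_pos: [0.4402, -0.0234, 0.0072]
orientation: [3.141, 0.002, 2.898]
ft_force: [-1.2, 1.4, 6.9]
finger_gap: 0.0274
grip_force: 39.6
```

{"method": "drive_tool", "body": {"steps": "0 0 -0.3 0 0 0;0 0 -0.75 0 0 0;0 0 -0.75 0 0 0"}}

```text
time_s: 26.58
tool_pos: [0.4412, -0.0239, 0.084]
orientation: [-3.141, 0.007, 2.898]
ft_force: [-0.1, -0.1, -0.8]
finger_gap: 0.0275
grip_force: 40.0
```

```bash
python3 -c "
from h import *
plan((485,40,82,173),(528,97.9,70,181))
c=camera_model('scene')
o=get_obs();p=o['tool_pos']
f=grab_frame('scene');cv2.imwrite('pics/s7.png',cv2.resize(f[170:270,190:310,::-1],None,fx=6,fy=6,interpolation=cv2.INTER_CUBIC))
a=np.radians(166);l=np.array([np.cos(a),np.sin(a)]);w=np.array([l[1],-l[0]])
for s in(1,-1):
 for k in(1,-1):
  for z in(-.008,.010):
   X=np.r_[p[:2]+s*.030*l+k*.0145*w,p[2]+z];q=c['mtx']@(c['R']@X+c['t']);print(s,k,z,((q[:2]/q[2]-[190,170])*6).round())
"
```

```text
t 26.575 at [441.2 -23.9  84. ] yaw 166.0 F [-0.1 -0.1 -0.8] gap 0.0275 grip 40.0
(485, 40, 82, 173) : -0.27 0.73 0.02 -0.0 0.0 -0.08  rows 1.2 
(528, 97.9, 70, 181) : -0.36 0.62 0.12 -0.0 0.0 -0.09  rows 1.2 
1 1 -0.008 [261. 314.]
1 1 0.01 [257. 269.]
1 -1 -0.008 [306. 347.]
1 -1 0.01 [303. 301.]
-1 1 -0.008 [399. 262.]
-1 1 0.01 [398. 218.]
-1 -1 -0.008 [447. 292.]
-1 -1 0.01 [445. 248.]
```

View pics/s7.png

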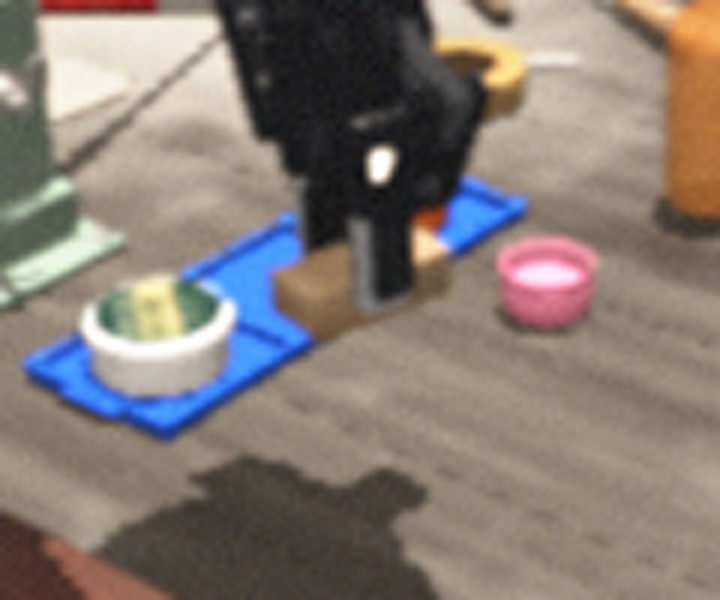

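The rouge tin is flat in the near blue pocket at crop (160,340). The held sanding block spans columns 275–450, about 2–3 mm toward +x of centre, so I place it with the TCP 2 mm short.

{"method": "drive_tool", "body": {"steps": "-0.14 0.4 0 0 0 -0.04;-0.27 0.73 0 0 0 -0.08;-0.27 0.73 0 0 0 -0.08"}}

```text
time_s: 27.0
tool_pos: [0.4838, 0.0423, 0.0801]
orientation: [3.141, -0.001, 3.026]
ft_force: [-0.8, -0.3, -0.4]
finger_gap: 0.0274
grip_force: 40.0
```

{"method": "drive_tool", "body": {"steps": "-0.2 0.3 0.1 0 0 -0.09;-0.34 0.62 0.15 0 0 -0.09;-0.34 0.62 0.3 0 0 -0.09;-0.34 0.62 0.4 0 0 -0.09;-0.34 0.62 0.4 0 0 -0.09"}}

```text
time_s: 27.62
tool_pos: [0.5237, 0.0975, 0.0403]
orientation: [3.142, -0.003, -3.12]
ft_force: [0.6, 0.7, -0.5]
finger_gap: 0.0275
grip_force: 40.0
```

```bash
python3 -c "
from h import *
plan((526,97.9,12,181))"
```

```text
t 27.625 at [523.7  97.5  40.3] yaw -178.8 F [ 0.6  0.7 -0.5] gap 0.0275 grip 40.0
(526, 97.9, 12, 181) : -0.02 0.0 0.28 0.0 -0.0 0.0  rows 0.4
```

{"method": "drive_tool", "body": {"steps": "-0.01 0 0.14 0 0 0;-0.01 0 0.24 0 0 0;-0.01 0 0.28 0 0 0;-0.01 0 0.28 0 0 0"}}

```text
time_s: 28.12
tool_pos: [0.5256, 0.0984, 0.0131]
orientation: [3.142, -0.001, -3.119]
ft_force: [0.1, 0.6, -0.2]
finger_gap: 0.0275
grip_force: 40.0
```

{"method": "drive_tool", "body": {"steps": "0 0 0.01 0 0 0;0 0 0.01 0 0 0"}}

```text
time_s: 28.38
tool_pos: [0.5258, 0.0984, 0.0125]
orientation: [-3.142, 0.0, -3.119]
ft_force: [-0.5, 0.3, 0.4]
finger_gap: 0.0276
grip_force: 40.0
```

{"method": "drive_tool", "body": {"steps": "0 0 0.01 0 0 0;0 0 0.01 0 0 0"}}

```text
time_s: 28.62
tool_pos: [0.5257, 0.0984, 0.0113]
orientation: [-3.142, -0.0, -3.119]
ft_force: [-0.5, 0.0, -1.1]
finger_gap: 0.0275
grip_force: 40.0
```

{"method": "drive_tool", "body": {"steps": "0 0 0.01 0 0 0;0 0 0.01 0 0 0"}}

```text
time_s: 28.88
tool_pos: [0.5257, 0.0984, 0.0103]
orientation: [3.142, 0.0, -3.119]
ft_force: [0.9, -0.4, -0.4]
finger_gap: 0.0276
grip_force: 40.0
```

{"method": "drive_tool", "body": {"steps": "0 0 0 0 0 0;0 0 0 0 0 0;0 0 0 0 0 0", "jaw": -0.05}}

```text
time_s: 29.25
tool_pos: [0.5257, 0.0984, 0.0103]
orientation: [-3.142, -0.0, -3.119]
ft_force: [0.3, -0.1, 0.1]
finger_gap: 0.0407
grip_force: 0.0
```

{"method": "drive_tool", "body": {"steps": "0 0 -0.4 0 0 0;0 0 -0.9 0 0 0;0 0 -1 0 0 0"}}

```text
time_s: 29.62
tool_pos: [0.5269, 0.0984, 0.1132]
orientation: [-3.141, 0.006, -3.119]
ft_force: [-0.1, -0.3, -0.9]
finger_gap: 0.0405
grip_force: 0.0
```

{"method": "drive_tool", "body": {"steps": "1 -1 -0.5 0 0 0;1 -1 -0.5 0 0 0;1 -1 -0.5 0 0 0;1 -1 -0.5 0 0 0"}}

```text
time_s: 30.12
tool_pos: [0.4274, -0.0046, 0.1603]
orientation: [-3.142, 0.0, -3.121]
ft_force: [0.1, 0.1, -0.5]
finger_gap: 0.0408
grip_force: 0.0
```

{"method": "drive_tool", "body": {"steps": "0.6 -1 0 0 0 0;0.6 -1 0 0 0 0;0.6 -1 0 0 0 0;0.6 -1 0 0 0 0"}}

```text
time_s: 30.62
tool_pos: [0.3708, -0.1047, 0.1598]
orientation: [3.141, -0.001, -3.119]
ft_force: [-0.0, 1.0, -0.0]
finger_gap: 0.0409
grip_force: 0.0
```

```bash
python3 -c "
from h import *
plan()
f=grab_frame('top');g=grab_frame('scene')
a=cv2.resize(f[165:300,220:460,::-1],None,fx=3.2,fy=3.2,interpolation=cv2.INTER_CUBIC)[:, :768]
b=cv2.resize(g[185:270,185:445,::-1],None,fx=1.9,fy=1.9,interpolation=cv2.INTER_CUBIC)
b=cv2.copyMakeBorder(b,0,0,0,a.shape[1]-b.shape[1],cv2.BORDER_CONSTANT)
cv2.imwrite('pics/end.png',cv2.vconcat([a,b]))"
```

```text
t 30.625 at [ 370.8 -104.7  159.8] yaw -178.7 F [-0.  1. -0.] gap 0.0409 grip 0.0
```

View pics/end.png

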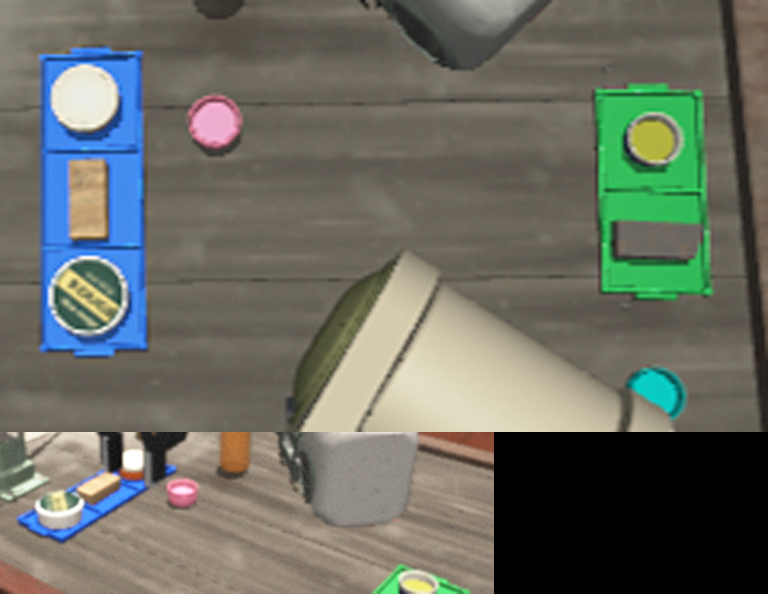

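The end picture shows each of the five things in its own pocket. Wax (85,98), sanding block (87,199) and rouge (89,296) are in the blue tray; flux (655,139) and steel (657,240) are in the green. The pink and turquoise pots and the bottle base are where they were, and the arm is clear.

```bash
python3 -c "
from bench import *
print(job_done())"
```

```text
the job is handed in; nothing more can be done
None
```

I completed both kits in the order asked (flux pot and steel block in the green tray, then wax pot, rouge tin and sanding block in the blue tray) and handed the job in at about 31 s; the tape roll was outside the last picture, but no move went near it.

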